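# Level the worktop riser and prove it under hand pressure

### The job

The wooden riser on the worktop slopes down towards the end with the black screw-foot knob. Stand the ball level upright on the board, lengthwise along it, and let go; then turn the knob until the ball rests between the two black rings. Finally press down on the level with the fingertips, with about 10 N, and finish still pressing, with the ball still between the rings; leave the other things where they are.

Things in the scene. Friction and masses are not known exactly. Their poses are not given: they have to be found in the camera images.
- stand: The riser's feet, fixed to the worktop; origin on the worktop under the middle of the board. Its own y axis runs along the riser, from the screw foot (at y -108 mm, x 0) to the two plain steel feet (at y +120 mm).
- board_mid (a point): Centre of the top face of the light wooden board, 290 mm long (own y), 130 wide (x), 18 thick; z is its normal. The top is 64 mm up when level; it tips about the plain feet (y +120 mm) and starts 0.025 to 0.055 rad low at the knob end (-y). Place for the level: lengthwise along y, its middle near x 0 and y +10 to +60 mm, clear of the knob.
- knob_grip (a point): Top centre of the black knob of the screw foot, 35 mm above the board at board y -108 mm. Its bar is 38 mm long (own x), 14 mm thick (own y); the bar's sides go 24 mm down to a collar 38 mm wide. Clockwise from above raises this end: 0.02 rad of board slope, 8 mm of ball travel, per rad of knob. Stiff (0.09 N m), stays where left, has several rad of travel; regrasp as needed.
- level: Ball level: aluminium bar 150 mm long (own x), 28 wide (y), 37 high; 0.18 to 0.28 kg; origin in the middle of its underside, z up. A solid end block 28 mm long at each end (centres x -61 and +61 mm, tops z 37 mm: good places to press), between them a clear tube with two black rings at its middle. Starts standing upright on the worktop; it may lie on the board either way round.
- level_ball (a joint): Place of the 14 mm black ball along the level's tube, m: 0 in the middle, positive towards the level's own +x. It rolls to the lower end, 4 mm for each 0.01 rad of slope, and settles in about a second; it is between the rings within 3 mm of the middle.
- mug: Bystander: cream mug 102 mm high, at the left.
- spice_jar: Bystander: glass spice jar with a green cap, 46 mm wide, 106 mm high, at the right.
- tape: Bystander: roll of tape, 102 mm wide, lying flat at the right.
- timer: Bystander: round black and white kitchen timer, 62 mm wide, at the left.

How it is judged:
By the outcome, as a careful person would: the job done as asked, in the order asked, and still so for the second after the job is handed in, while the arm keeps its last pose, push and grip.
It also fails if it takes over 72 s, if anything falls off the work surface, if the arm or the gripper's body presses on something with over 40 N, if the wrist force passes 120 N, or if a joint passes its speed limit or range.

### The arm

A 6-joint arm with a two-finger parallel gripper is mounted at the origin on a cart in front of the work surface, level with it; the furniture and walls round the work are solid. World frame = base frame: x ahead of the robot, y to its left, z up, the work surface at z = 0. Lengths are in m, angles in rad, forces in N, time in s.
With the tool pointing down it reaches from about 0.325 to 0.9 m from the base axis. Payload 3.5 kg.
Tool frame: the origin (TCP) lies on the centre line of the jaws, within the pads' length; the fingertips stand 11 mm ahead of it and the grasp point (between the pads) lies 8 mm behind it; z points along the fingers, y is the line along which they close (so a half turn about z gives the same grasp; the last joint's range is limited). The gripper opens to 85 mm and grips with 20 to 120 N. Pads are 22 mm wide; open, the fingers measure 114 mm over their backs; the gripper's body (76 mm by 85 mm) begins 54 mm behind the grasp point. The pads swing forward as they close: fully open they stand 13 mm farther back than shut.
Start: joints at [1.237, 0.276, -0.026, 1.268, 0, 1.467], TCP at [0.143, 0.608, 0.242] pointing down, gripper open.
Joint ranges: [-3.12, 3.12], [-0.85, 1.88], [-1.08, 1.24], [-1.95, 2.15], [-1.57, 1.53], [-3.14, 3.14]. Speed limits (rad/s): [2.57, 2.57, 3.14, 3.14, 3.14, 3.14].

### API

Orientations are given as a rotation vector (axis times angle).
In Python, from workcell import status, optics, finish_job gives the robot as it stands.
- The arm moves only by the tool send_rows, never from a script. Its argument "rows" is one flat list of numbers, 4 for each row, row after row: the shift along the world's x, y, z in m, then the turn about the world's z in rad. In form: [tx, ty, tz, twist, tx, ty, tz, twist, ...]. A call has 1 to 12 rows; each row shifts and turns the commanded pose from where the row before left it; what a row does not reach is not made up. A row lasts 1/8 s, in which the tool goes at most 62.5 mm and 10.7 degrees, less where a joint would pass 70% of its speed; a pose out of reach is approached as far as the arm can. A call with a gripper value outside its range is refused whole. "claw" is the closure, from 0 (fully open) to 1 (shut), set as the call begins (left out, the last holds). The fingers move at their own pace and stop on an object; "squeeze" is the grip in N (left out, the last holds). Time passes only in rows, so rows that do not move let the fingers close. It gives the time, the measured TCP pose, the force, the opening and the grip force at its end, in the units of the state.
- status.sense(): the state, without advancing time (a new reading comes with each control period).
- optics.grab_frame(name): name is "side" or "top"; returns a dict with "frame" (480x640x3 uint8, red, green, blue), "fx", "fy", "cx", "cy" (pixels), "camera_from_world" (4x4, takes a point from world to camera coordinates). Camera axes: x right, y down, z forward; pixel columns grow to the right and rows downward; lengths in m; the calibration is good to about 2 mm. A picture is of the moment at which its call begins. There is no depth.
- finish_job(): hands the job in; it is judged then, once.
The state is a dict: "time": time; "joint_pos": joint angles; "joint_velocities": joint speeds; "tau": joint torques, N m; "tool_pos": TCP position; "tool_rot": TCP orientation; "wrist_force": force on the tool from outside, world axes, zero at the start; "torque": the same for the moment, N m; "gripper_width": finger opening in m; "grip_force": force on a finger pad.
Only numpy, scipy, OpenCV 4.12 (cv2) and the standard library are available. Lean on these libraries where they do the work, as an engineer would, in place of code of your own. Each camera call takes 0.05 s, during which the arm holds its last target. There are 200 camera calls.

## Working session

There is one attempt and no reset: what is moved stays moved. The work goes in short steps, Python scripts to look and compute and a tool call to move; the robot and the scene stay as the last step left them, time stands still between calls to the robot, and variables do not carry over. Pictures are saved under pics/ and viewed, at most 12 in all, crops included, and the job is handed in when it is done.

Besides the shell and the picture viewer there is one more tool, called after "Request:" by a JSON object that holds its "fn" and its "kwargs", one argument or row to a line. send_rows: Moves the arm, as the interface text tells. Its arguments: {"type":"object","properties":{"rows":{"type":"array","items":{"type":"number"}},"claw":{"type":"number"},"squeeze":{"type":"number"}},"required":["rows"]}

```bash
mkdir -p pics; ls; cat > h.py <<'E'
import numpy as np,cv2,json
from workcell import status,optics
def grab(n,f):
    d=optics.grab_frame(n); cv2.imwrite(f,cv2.cvtColor(d['frame'],cv2.COLOR_RGB2BGR))
    json.dump({k:np.array(d[k]).tolist() for k in('fx','fy','cx','cy','camera_from_world')},open(n+'.json','w')); return d
def cal(n): return json.load(open(n+'.json'))
def proj(n,p):
    c=cal(n);T=np.array(c['camera_from_world']);q=T[:3,:3]@np.array(p)+T[:3,3]
    return np.round([c['fx']*q[0]/q[2]+c['cx'],c['fy']*q[1]/q[2]+c['cy']],1)
def pz(n,u,v,z):
    c=cal(n);T=np.array(c['camera_from_world']);R=T[:3,:3];o=-R.T@T[:3,3]
    d=R.T@np.array([(u-c['cx'])/c['fx'],(v-c['cy'])/c['fy'],1]);return np.round(o+d*(z-o[2])/d[2],4)
E
python3 -c "
from h import *
for n in('side','top'):
    d=grab(n,'pics/%s1.png'%n);T=d['camera_from_world'];print(n,d['fx'],-np.array(T)[:3,:3].T@np.array(T)[:3,3])
s=status.sense();print(s)"
```

```text
pics
side 591.5254533283903 [-0.70621356 -0.66249992  1.49121405]
top 438.4420469836121 [ 0.37580082 -0.0047336   1.23367189]
{'time': 0.1, 'joint_pos': array([ 1.23659174e+00,  2.77103521e-01, -2.77659245e-02,  1.26800342e+00,
        3.78704876e-05,  1.46735356e+00]), 'joint_velocities': array([ 1.15957377e-03, -2.69999858e-03,  3.21376828e-03, -8.32726877e-05,
        6.08311851e-04, -9.63736731e-04]), 'tau': array([ 8.30253484e-04, -4.46706176e+01,  2.96129304e+01,  8.40248947e-03,
       -2.10335514e-05,  1.20794020e-06]), 'tool_pos': array([0.14274599, 0.60776776, 0.24123212]), 'tool_rot': array([-0.36161981, -3.12021812,  0.00317064]), 'wrist_force': array([-0.18808407, -0.04037874,  0.18975485]), 'torque': array([ 0.01657915, -0.00021927, -0.01366158]), 'grip_force': 0.0, 'gripper_width': 0.08539537840832784}
```

View pics/side1.png

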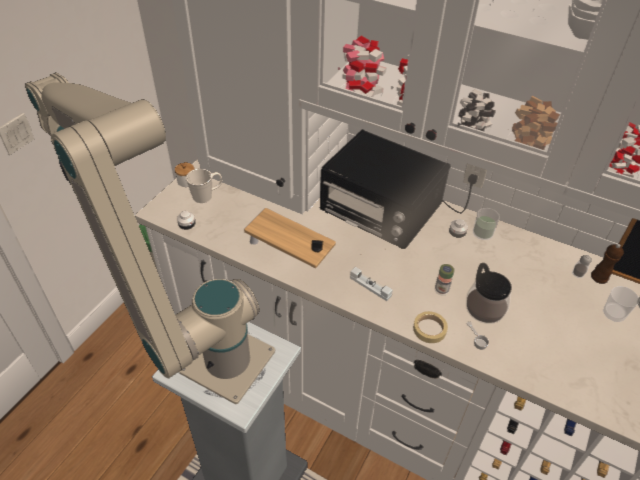

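View pics/top1.png

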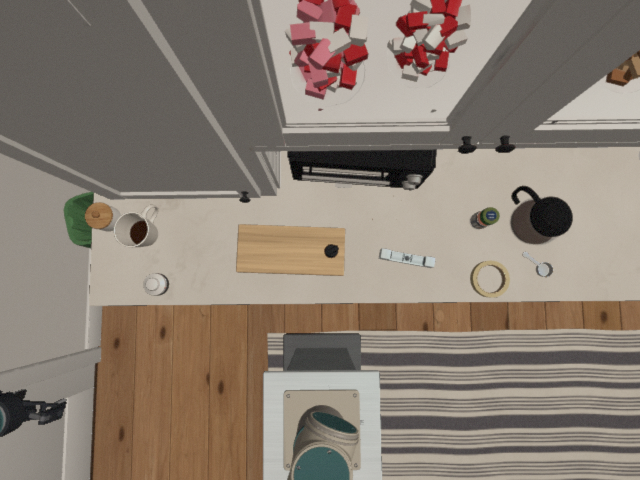

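The side view shows the board at about (290,237), the knob at (317,245), and the level at (371,284). In the top view the board spans (237,225) to (345,275), the knob is at (331,251), and the level runs from (380,255) to (435,262).

```bash
python3 -c "
from h import *
a=cv2.imread('pics/top1.png')[215:285,230:440];a=cv2.resize(a,(798,266),interpolation=cv2.INTER_CUBIC)
b=cv2.imread('pics/side1.png')[205:305,238:398];b=cv2.resize(b,(528,330),interpolation=cv2.INTER_CUBIC)
b=cv2.copyMakeBorder(b,0,0,0,270,0);cv2.imwrite('pics/c1.png',np.vstack([a,b]))"
```

```text
(no output)
```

View pics/c1.png

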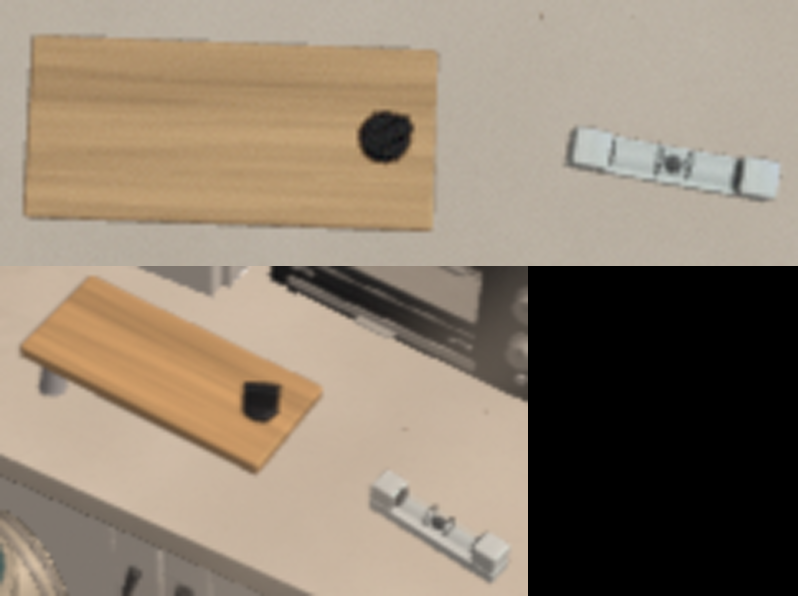

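The crop shows the level's top-face corners at about (580,126), (779,157), (773,199) and (573,166), and the board's corners at (33,36), (438,50), (432,229) and (25,215). I can't make out which way the knob bar points yet, so I'll compute positions and brighten that area.

```bash
cat >> h.py <<'E'
def lev(n,P,z): # corners in pixels -> centre, yaw
    q=np.array([pz(n,*p,zz) for p,zz in zip(P,z)]);return q
E
python3 -c "
from h import *
f=lambda L:[(230+x/3.8-.4,215+y/3.8-.4) for x,y in L]
q=lev('top',f([(580,126),(779,157),(773,199),(573,166)]),[.037]*4);print(q.mean(0),q)
ax=(q[1]+q[2]-q[0]-q[3])/2;print('lev',np.linalg.norm(ax),np.arctan2(ax[1],ax[0]))
q=lev('top',f([(33,36),(438,50),(432,229),(25,215)]),[.065,.053,.053,.065]);print(q.mean(0),q)
ax=(q[0]+q[3]-q[1]-q[2])/2;print('board +y dir',np.linalg.norm(ax),np.arctan2(ax[1],ax[0]))
print('knob',pz('top',*f([(388,135)])[0],.089))
g=lambda im,m:cv2.resize(np.clip((im.astype(float)-m)*5,0,255).astype('uint8'),None,fx=16,fy=16,interpolation=cv2.INTER_CUBIC)
a=cv2.imread('pics/top1.png')[238:264,318:344];b=cv2.imread('pics/side1.png')[230:256,305:331]
cv2.imwrite('pics/k1.png',np.hstack([g(a,3),g(b,3)])[:, :800])
"
```

```text
[ 0.460625 -0.237825  0.037   ] [[ 0.4873 -0.1695  0.037 ]
 [ 0.4634 -0.3117  0.037 ]
 [ 0.4333 -0.3063  0.037 ]
 [ 0.4585 -0.1638  0.037 ]]
lev 0.14445146243634918 -1.741578587130386
[0.483525 0.07925  0.059   ] [[ 0.5529  0.2205  0.065 ]
 [ 0.5414 -0.0673  0.053 ]
 [ 0.4138 -0.061   0.053 ]
 [ 0.426   0.2248  0.065 ]]
board +y dir 0.2872954272173507 1.5295018234757551
knob [ 0.4776 -0.03    0.089 ]
```

View pics/k1.png

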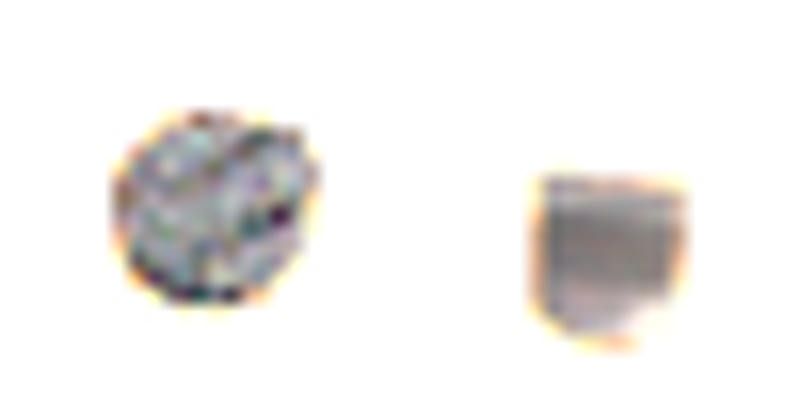

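```bash
cat >> h.py <<'E'
from scipy.spatial.transform import Rotation as Ro
def yaw(rv=None):
    y=Ro.from_rotvec(status.sense()['tool_rot'] if rv is None else rv).as_matrix()[:,1];return np.arctan2(y[1],y[0])
E
python3 -c "
from h import *
print('tool y yaw',yaw())
A=pz('side',313.1,241.1,.089);B=pz('side',321.8,242,.089);print(A,B,np.arctan2(*(B-A)[[1,0]]))
"
```

```text
tool y yaw 1.340034727762048
[ 0.4688 -0.0217  0.089 ] [ 0.4795 -0.0483  0.089 ] -1.188346946946302
```

Request:
{"fn": "send_rows", "kwargs": {
  "rows": [0.03, -0.0529, 0, -0.0944, 0.03, -0.0529, 0, -0.0944, 0.03, -0.0529, 0, -0.0944, 0.03, -0.0529, 0, -0.0944, 0.03, -0.0529, 0, -0.0944, 0.03, -0.0529, 0, -0.0944, 0.03, -0.0529, 0, -0.0944, 0.03, -0.0529, 0, -0.0944, 0.0097, -0.0529, 0, -0.0944, 0.0097, -0.0529, 0, -0.0944, 0.0097, -0.0529, 0, -0.0944, 0.0097, -0.0529, 0, -0.0944],
  "claw": 0,
  "squeeze": 40
}}

```text
time: 1.6
tool_pos: [0.4215, -0.0281, 0.2421]
tool_rot: [-1.984, -2.436, -0.0]
wrist_force: [1.1, -0.1, 0.2]
gripper_width: 0.0852
grip_force: 0.0
```

Request:
{"fn": "send_rows", "kwargs": {
  "rows": [0.0097, -0.0529, -0.02, -0.0944, 0.0097, -0.0529, -0.02, -0.0944, 0.0097, -0.0529, -0.02, -0.0944, 0.0097, -0.0529, -0.02, -0.0944, 0, 0, -0.03, 0, 0, 0, -0.03, 0, 0, 0, -0.02, 0, 0, 0, 0, 0, 0, 0, 0, 0]
}}

```text
time: 2.72
tool_pos: [0.461, -0.2382, 0.0829]
tool_rot: [2.402, 2.024, 0.0]
wrist_force: [-0.3, 0.2, -0.1]
gripper_width: 0.0855
grip_force: 0.0
```

```bash
python3 -c "
from h import *
s=status.sense();print(s['time'],s['tool_pos'],yaw(),s['joint_pos'])
d=grab('side','pics/s2.png')
a=cv2.imread('pics/s2.png')[185:335,290:450];b=cv2.resize(a,(640,600),interpolation=cv2.INTER_CUBIC);cv2.imwrite('pics/s2c.png',b)
"
```

```text
2.725 [ 0.46095206 -0.2381999   0.08289691] -0.170384215632671 [-6.01588172e-01  2.30493690e-01 -4.52455157e-01  8.87112260e-01
 -1.43365315e-05  1.13959247e+00]
```

View pics/s2c.png

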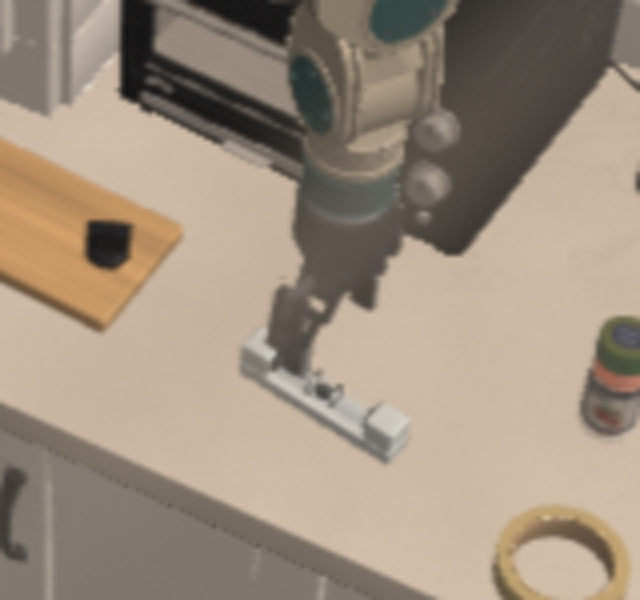

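The gripper hangs over the middle of the level, with the fingers on either side of its width. I'll go down and grip.

Request:
{"fn": "send_rows", "kwargs": {
  "rows": [0, 0, -0.03, 0, 0, 0, -0.025, 0, 0, 0, -0.013, 0, 0, 0, 0, 0]
}}

```text
time: 3.28
tool_pos: [0.4604, -0.2378, 0.0142]
tool_rot: [-2.402, -2.024, 0.0]
wrist_force: [-0.7, -0.3, -0.0]
gripper_width: 0.0853
grip_force: 0.0
```

Request:
{"fn": "send_rows", "kwargs": {
  "rows": [0, 0, 0, 0, 0, 0, 0, 0, 0, 0, 0, 0, 0, 0, 0, 0, 0, 0, 0, 0, 0, 0, 0, 0, 0, 0, 0, 0, 0, 0, 0, 0],
  "claw": 1,
  "squeeze": 40
}}

```text
time: 4.28
tool_pos: [0.4609, -0.2383, 0.0151]
tool_rot: [2.402, 2.024, -0.0]
wrist_force: [-2.0, 0.4, 5.6]
gripper_width: 0.027
grip_force: 40.8
```

Request:
{"fn": "send_rows", "kwargs": {
  "rows": [0, 0, 0.02, 0, 0, 0, 0.05, 0, 0, 0, 0.05, 0, 0, 0, 0, 0, 0, 0, 0, 0]
}}

```text
time: 4.9
tool_pos: [0.4597, -0.2374, 0.1333]
tool_rot: [-2.401, -2.023, 0.001]
wrist_force: [0.6, 0.2, -2.8]
gripper_width: 0.0267
grip_force: 40.0
```

```bash
python3 -c "
from h import *
s=status.sense();print(s['time'],s['tool_pos'],yaw(),s['wrist_force'],s['torque'])
d=grab('side','pics/s3.png')
d=grab('top','pics/t3.png')
a=cv2.imread('pics/s3.png')[185:335,300:460];b=cv2.resize(a,(480,450),interpolation=cv2.INTER_CUBIC)
a=cv2.imread('pics/t3.png')[210:310,350:456];c=cv2.resize(a,(318,300),interpolation=cv2.INTER_CUBIC);c=cv2.copyMakeBorder(c,0,150,0,0,0)
cv2.imwrite('pics/s3c.png',np.hstack([b,c]))
"
```

```text
4.9 [ 0.45973956 -0.23737281  0.13328405] -0.17039689996228646 [ 0.57887536  0.21082188 -2.80982169] [-0.00445313  0.05802152 -0.01018826]
```

View pics/s3c.png

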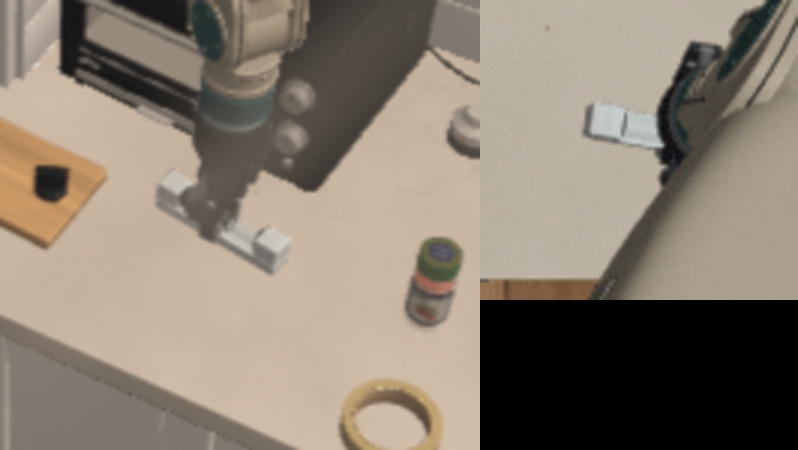

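The level is held level and square in the gripper, with the ball visible near the middle and the other objects undisturbed. Next I'll carry it to the board.

Request:
{"fn": "send_rows", "kwargs": {
  "rows": [0.0031, 0.0453, 0.01, 0.0163, 0.0031, 0.0453, 0.01, 0.0163, 0.0031, 0.0453, 0, 0.0163, 0.0031, 0.0453, 0, 0.0163, 0.0031, 0.0453, 0, 0.0163, 0.0031, 0.0453, 0, 0.0163, 0.0031, 0.0453, 0, 0.0163, 0.0031, 0.0453, 0, 0.0163, 0, 0, -0.03, 0, 0, 0, -0.03, 0, 0, 0, -0.01, 0, 0, 0, 0, 0]
}}

```text
time: 6.5
tool_pos: [0.4839, 0.1241, 0.0829]
tool_rot: [-2.264, -2.175, 0.005]
wrist_force: [0.0, 0.5, -2.7]
gripper_width: 0.0268
grip_force: 40.0
```

Request:
{"fn": "send_rows", "kwargs": {
  "rows": [0, 0, 0, 0, 0, 0, -0.001, 0, 0, 0, -0.001, 0, 0, 0, -0.001, 0, 0, 0, 0, 0, 0, 0, 0, 0]
}}

```text
time: 7.25
tool_pos: [0.4854, 0.1244, 0.0813]
tool_rot: [-2.265, -2.177, 0.0]
wrist_force: [-0.4, 0.6, -2.6]
gripper_width: 0.0268
grip_force: 40.0
```

Request:
{"fn": "send_rows", "kwargs": {
  "rows": [0, 0, -0.001, 0, 0, 0, -0.001, 0, 0, 0, 0, 0, 0, 0, 0, 0]
}}

```text
time: 7.75
tool_pos: [0.4853, 0.1244, 0.0793]
tool_rot: [-2.265, -2.177, 0.0]
wrist_force: [-0.2, -0.1, -2.4]
gripper_width: 0.0267
grip_force: 40.0
```

Request:
{"fn": "send_rows", "kwargs": {
  "rows": [0, 0, -0.001, 0, 0, 0, -0.001, 0, 0, 0, 0, 0, 0, 0, 0, 0]
}}

```text
time: 8.25
tool_pos: [0.4856, 0.1243, 0.0776]
tool_rot: [2.265, 2.176, 0.0]
wrist_force: [-1.0, -2.9, 2.4]
gripper_width: 0.0268
grip_force: 40.5
```

Request:
{"fn": "send_rows", "kwargs": {
  "rows": [0, 0, -0.001, 0, 0, 0, -0.001, 0, 0, 0, 0, 0],
  "squeeze": 20
}}

```text
time: 8.62
tool_pos: [0.486, 0.1243, 0.076]
tool_rot: [2.265, 2.176, 0.001]
wrist_force: [-1.0, -2.6, 5.4]
gripper_width: 0.0268
grip_force: 41.0
```

Request:
{"fn": "send_rows", "kwargs": {
  "rows": [0, 0, 0, 0, 0, 0, 0, 0, 0, 0, 0, 0, 0, 0, 0, 0, 0, 0, 0, 0],
  "claw": 0.35
}}

```text
time: 9.25
tool_pos: [0.4853, 0.1245, 0.0752]
tool_rot: [-2.265, -2.177, 0.0]
wrist_force: [-0.3, -0.6, -0.2]
gripper_width: 0.0557
grip_force: 0.0
```

Request:
{"fn": "send_rows", "kwargs": {
  "rows": [0, 0, 0.03, 0, 0, 0, 0.04, 0, 0, 0, 0.04, 0, -0.01, -0.03, 0, 0.183, 0, -0.03, 0, 0.183, 0, -0.03, 0, 0.183, 0, -0.03, 0, 0.183, 0, -0.03, 0, 0.183, 0, -0.03, 0, 0.183, 0, -0.03, 0, 0.183, 0, -0.03, 0, 0.183, 0, -0.03, 0, 0.183]
}}

```text
time: 10.75
tool_pos: [0.4753, -0.1465, 0.1853]
tool_rot: [-0.066, 3.141, 0.0]
wrist_force: [-0.1, 0.0, -0.5]
gripper_width: 0.0559
grip_force: 0.0
```

```bash
python3 -c "
from h import *
s=status.sense();print(s['time'],s['tool_pos'],yaw(),s['joint_pos'])
d=grab('side','pics/s4.png')
d=grab('top','pics/t4.png')
a=cv2.imread('pics/s4.png')[200:275,235:345];b=cv2.resize(a,(770,525),interpolation=cv2.INTER_CUBIC)
cv2.imwrite('pics/s4c.png',b)
"
```

```text
10.75 [ 0.47525453 -0.14652944  0.18531324] 1.6129862417769338 [-4.29179103e-01  8.96718573e-02 -3.77819491e-01  1.10322246e+00
  8.81724006e-05 -4.71369012e-01]
```

View pics/s4c.png

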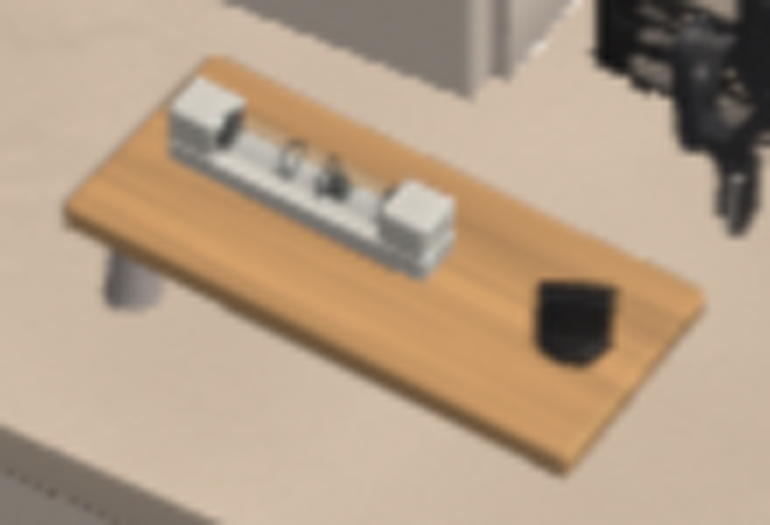

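The level stands upright along the board with its ball offset towards the knob, at about (333,178), just past the ring at (292,160). I'll get the bar's angle by fitting the knob's silhouette.

```bash
cat > fit.py <<'E'
from h import *
from scipy.optimize import brute
import sys
def pr(n,P):
    c=cal(n);T=np.array(c['camera_from_world']);q=P@T[:3,:3].T+T[:3,3]
    return np.c_[c['fx']*q[:,0]/q[:,2]+c['cx'],c['fy']*q[:,1]/q[:,2]+c['cy']]
th=np.linspace(0,2*np.pi,40)
def parts(x,y,a,zb):
    cyl=np.array([[x+.019*np.cos(t),y+.019*np.sin(t),z] for t in th for z in(zb,zb+.011)])
    box=np.array([[x+u*np.cos(a)-v*np.sin(a),y+u*np.sin(a)+v*np.cos(a),z] for u in(-.019,.019) for v in(-.007,.007) for z in(zb+.011,zb+.035)])
    return cyl,box
def fit(views,zb=.055):
    data=[]
    for n,f in views:
        im=cv2.imread(f);c=pr(n,np.array([[.4785,-.0295,zb+.02]]))[0].astype(int);o=c-14
        cr=im[o[1]:o[1]+28,o[0]:o[0]+28].max(2).astype(float)
        data.append((n,o,np.clip((130-cr)/95,0,1)))
    S=8
    def cost(p):
        e=0
        for n,o,m in data:
            M=np.zeros((28*S,28*S),np.uint8)
            for P in parts(.4785+p[1]/1e3,-.0295+p[2]/1e3,p[0],zb):
                cv2.fillConvexPoly(M,cv2.convexHull((((pr(n,P)-o+.5)*S).round()).astype(np.int32)),255)
            e+=((cv2.resize(M,(28,28),interpolation=cv2.INTER_AREA)/255.-m)**2).sum()
        return e
    return min(((cost((a,x,y)),a,x,y) for a in np.arange(-1.57,1.57,.1) for x in np.arange(-4,5,2) for y in np.arange(-4,5,2))),cost
if __name__=='__main__':
    for v in([('side','pics/s4.png')],[('side','pics/s4.png'),('top','pics/t4.png')],[('side','pics/s4.png'),('top','pics/t1.png' if 0 else 'pics/top1.png')]):
        b,c=fit(v);print(np.round(b,3),[(round(a,2),round(c((a,b[2],b[3])),1)) for a in np.arange(-1.57,-.4,.15)])
E
python3 fit.py
```

```text
[23.402 -1.07  -2.    -2.   ] [(np.float64(-1.57), np.float64(27.5)), (np.float64(-1.42), np.float64(28.1)), (np.float64(-1.27), np.float64(27.8)), (np.float64(-1.12), np.float64(24.8)), (np.float64(-0.97), np.float64(26.0)), (np.float64(-0.82), np.float64(28.0)), (np.float64(-0.67), np.float64(29.3)), (np.float64(-0.52), np.float64(28.9))]
[43.533  1.23   0.     0.   ] [(np.float64(-1.57), np.float64(48.2)), (np.float64(-1.42), np.float64(48.0)), (np.float64(-1.27), np.float64(47.9)), (np.float64(-1.12), np.float64(47.0)), (np.float64(-0.97), np.float64(48.4)), (np.float64(-0.82), np.float64(49.1)), (np.float64(-0.67), np.float64(50.1)), (np.float64(-0.52), np.float64(49.9))]
[43.417  1.23   0.     0.   ] [(np.float64(-1.57), np.float64(48.1)), (np.float64(-1.42), np.float64(47.9)), (np.float64(-1.27), np.float64(47.8)), (np.float64(-1.12), np.float64(46.9)), (np.float64(-0.97), np.float64(48.3)), (np.float64(-0.82), np.float64(49.0)), (np.float64(-0.67), np.float64(50.0)), (np.float64(-0.52), np.float64(49.8))]
```

Request:
{"fn": "send_rows", "kwargs": {
  "rows": [0.0002, 0.0106, 0, 0.1836, 0.0002, 0.0106, 0, 0.1836, 0.0002, 0.0106, 0, 0.1836, 0.0002, 0.0106, 0, 0.1836, 0.0002, 0.0106, 0, 0.1836, 0.0002, 0.0106, 0, 0.1836, 0.0002, 0.0106, 0, 0.1836, 0.0002, 0.0106, 0, 0.1836, 0.0002, 0.0106, 0, 0.1836, 0.0002, 0.0106, 0, 0.1836, 0.0002, 0.0106, 0, 0.1836, 0, 0, 0, 0]
}}

```text
time: 12.35
tool_pos: [0.4772, -0.0278, 0.1852]
tool_rot: [-2.688, 1.626, 0.001]
wrist_force: [1.2, -0.0, 0.4]
gripper_width: 0.0554
grip_force: 0.0
```

```bash
cat > ball.py <<'E'
from h import *
# near/far end points along level axis; ball pixel to offset along +board-y
def off(u,v,C=(.4854,.1243),a=1.5295,zb=.061,s=0.04,h=.024):
    g=np.linspace(-.05,.05,201)
    P=[proj('side',[C[0]+t*np.cos(a),C[1]+t*np.sin(a),zb+h+t*s]) for t in g]
    d=np.linalg.norm(np.array(P)-[u,v],axis=1);i=d.argmin();return g[i],d[i]
E
python3 -c "
from ball import *
print(yaw(),status.sense()['tool_pos'],status.sense()['joint_pos'])
print(off(235+333/7-.4,200+178/7-.4),'ring',off(235+292/7-.4,200+160/7-.4))
C=(.4854,.1243);a=1.5295
for t in(-.075,.075):
  for w in(-.014,.014):
    for z in (0,.037): print(t,w,z,(proj('side',[C[0]+t*np.cos(a)-w*np.sin(a),C[1]+t*np.sin(a)+w*np.cos(a),.061+.04*t+z])-[235,200])*7)
"
```

```text
-2.658559714090309 [ 0.47716191 -0.02782252  0.18521623] [-1.93793312e-01  5.55987007e-02 -4.15166674e-01  1.10054390e+00
  3.26072531e-04 -2.24762261e+00]
(np.float64(-0.0175), np.float64(0.2729281882077815)) ring (np.float64(0.006499999999999999), np.float64(0.04517539514527026))
-0.075 -0.014 0 [446.6 243.6]
-0.075 -0.014 0.037 [446.6 189.7]
-0.075 0.014 0 [415.1 279.3]
-0.075 0.014 0.037 [414.4 224.7]
0.075 -0.014 0 [191.8 119. ]
0.075 -0.014 0.037 [188.3  64.4]
0.075 0.014 0 [158.9 152.6]
0.075 0.014 0.037 [154.7  98. ]
```

Request:
{"fn": "send_rows", "kwargs": {
  "rows": [0, 0, -0.04, 0, 0, 0, -0.03, 0, 0, 0, -0.02, 0, 0, 0, -0.008, 0, 0, 0, 0, 0, 0, 0, 0, 0]
}}

```text
time: 13.1
tool_pos: [0.4785, -0.0292, 0.0883]
tool_rot: [-2.689, 1.624, -0.003]
wrist_force: [0.1, -0.1, -0.1]
gripper_width: 0.0554
grip_force: 0.0
```

Request:
{"fn": "send_rows", "kwargs": {
  "rows": [0, 0, 0, 0, 0, 0, 0, 0, 0, 0, 0, 0, 0, 0, 0, 0, 0, 0, 0, 0, 0, 0, 0, 0],
  "claw": 1,
  "squeeze": 40
}}

```text
time: 13.85
tool_pos: [0.4765, -0.0302, 0.0879]
tool_rot: [2.686, -1.622, -0.0]
wrist_force: [-4.4, -3.1, 6.5]
gripper_width: 0.0124
grip_force: 40.7
```

Request:
{"fn": "send_rows", "kwargs": {
  "rows": [0, 0, 0.001, -0.14, 0, 0, 0.0008, -0.14, 0, 0, 0.0008, -0.14, 0, 0, 0.0007, -0.14, 0, 0, 0.0007, -0.14, 0, 0, 0.0007, -0.14, 0, 0, 0.0007, -0.14, 0, 0, 0.0007, -0.14, 0, 0, 0.0007, -0.14, 0, 0, 0, 0, 0, 0, 0, 0]
}}

```text
time: 15.22
tool_pos: [0.4774, -0.0294, 0.0938]
tool_rot: [1.219, -2.895, 0.001]
wrist_force: [2.4, -1.5, -5.3]
gripper_width: 0.013
grip_force: 39.3
```

Request:
{"fn": "send_rows", "kwargs": {
  "rows": [0, 0, 0, 0, 0, 0, 0, 0, 0, 0, 0, 0, 0, 0, 0, 0]
}}

```text
time: 15.72
tool_pos: [0.4774, -0.0294, 0.0938]
tool_rot: [1.217, -2.895, 0.001]
wrist_force: [1.9, -5.0, -8.5]
gripper_width: 0.0126
grip_force: 39.0
```

```bash
python3 -c "
from h import *
print(yaw(),status.sense()['tool_pos'],status.sense()['torque'])
d=grab('side','pics/s5.png');d=grab('top','pics/t5.png')
a=cv2.imread('pics/s5.png')[205:245,250:320];b=cv2.resize(a,(700,400),interpolation=cv2.INTER_CUBIC)
a=cv2.imread('pics/t5.png')[230:250,240:310];c=cv2.resize(a,(700,200),interpolation=cv2.INTER_CUBIC)
cv2.imwrite('pics/s5c.png',np.vstack([b,c]))
"
```

```text
2.3665914876052248 [ 0.47740367 -0.02935036  0.09383927] [-1.06146732 -0.18534247 -0.0861359 ]
```

View pics/s5c.png

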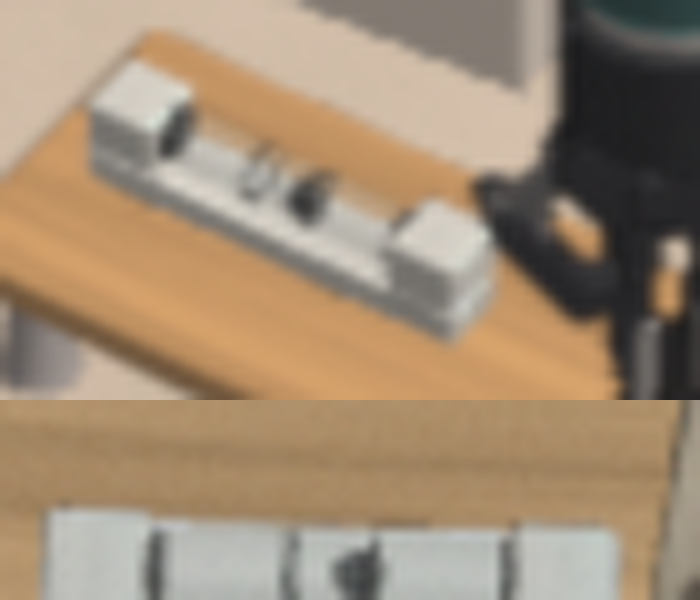

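The side crop shows the ball at about (308,198), still towards the knob. In the top crop the rings are at x≈292 and 372 and the ball at ≈351, so it is about 5 mm off at 3.8 px/mm. I'll turn about 0.63 rad more.

Request:
{"fn": "send_rows", "kwargs": {
  "rows": [0, 0, 0, -0.126, 0, 0, 0, -0.126, 0, 0, 0.0006, -0.126, 0, 0, 0.0006, -0.126, 0, 0, 0.0006, -0.126, 0, 0, 0, 0]
}}

```text
time: 16.58
tool_pos: [0.4779, -0.0294, 0.0966]
tool_rot: [-0.262, 3.13, -0.002]
wrist_force: [0.3, -4.1, -1.0]
gripper_width: 0.0127
grip_force: 39.9
```

Request:
{"fn": "send_rows", "kwargs": {
  "rows": [0, 0, 0, 0, 0, 0, 0, 0, 0, 0, 0, 0, 0, 0, 0, 0],
  "claw": 0.6
}}

```text
time: 17.08
tool_pos: [0.4776, -0.0287, 0.096]
tool_rot: [-0.261, 3.131, 0.001]
wrist_force: [-0.7, 0.5, 0.0]
gripper_width: 0.034
grip_force: 0.0
```

Request:
{"fn": "send_rows", "kwargs": {
  "rows": [0, 0, 0.02, 0, 0, 0, 0.04, 0, 0, 0, 0.03, 0, 0, 0, 0, 0, 0, 0, 0, 0, 0, 0, 0, 0, 0, 0, 0, 0]
}}

```text
time: 17.95
tool_pos: [0.4767, -0.0288, 0.1847]
tool_rot: [0.26, -3.129, -0.001]
wrist_force: [0.3, -1.0, -0.2]
gripper_width: 0.0343
grip_force: 0.0
```

```bash
python3 -c "
from h import *
print(yaw(),status.sense()['tool_pos'],status.sense()['torque'])
d=grab('side','pics/s6.png');d=grab('top','pics/t6.png')
a=cv2.imread('pics/s6.png')[210:240,250:320];b=cv2.resize(a,(700,300),interpolation=cv2.INTER_CUBIC)
a=cv2.imread('pics/t6.png')[230:260,240:310];c=cv2.resize(a,(700,300),interpolation=cv2.INTER_CUBIC)
cv2.imwrite('pics/s6c.png',np.vstack([b,c]))
"
```

```text
1.7366242503979907 [ 0.47673941 -0.02880224  0.18474524] [-0.00505001 -0.04551002  0.00269782]
```

View pics/s6c.png

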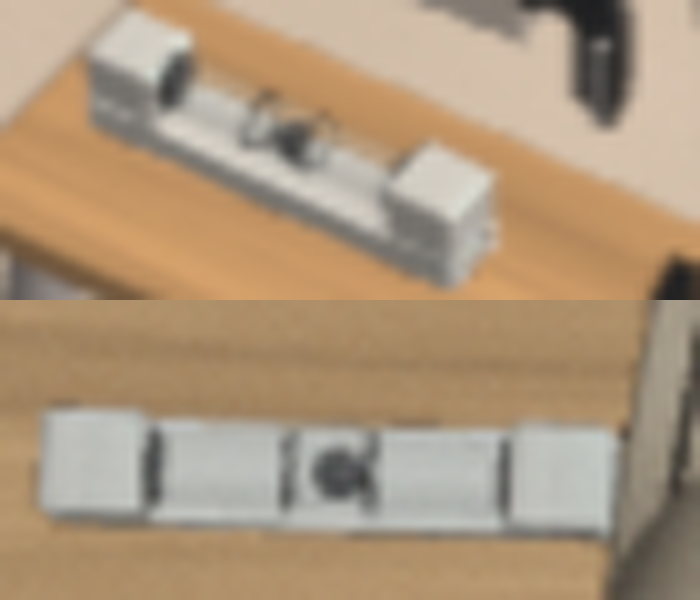

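The ball is now between the rings but about 2 mm towards the knob. In the top crop it is at x≈338, with the rings at 290 and 372. I'll measure it by intensity.

```bash
cat > meas.py <<'E'
from h import *
def meas(f):
    g=cv2.cvtColor(cv2.imread(f),cv2.COLOR_BGR2GRAY)[230:260,240:310]
    g=cv2.resize(g,(700,300),interpolation=cv2.INTER_CUBIC).astype(float)
    k=g[160:190].mean(0);r=g[130:150].mean(0)  # rows: ball centre / ring upper part
    w=np.clip(150-g[150:195,300:368],0,None);c=300+(w.sum(0)*np.arange(68)).sum()/w.sum()
    m=lambda a,b,v:a+v[a:b].argmin()
    return c,[m(275,310,r),m(360,390,r)],[m(140,165,k),m(490,515,k)]
E
python3 -c "
from meas import *
print(meas('pics/t6.png'))
g=cv2.cvtColor(cv2.imread('pics/t6.png'),cv2.COLOR_BGR2GRAY)[242:252,266:281];print(g)"
```

```text
(np.float64(341.9121024132021), [np.int64(289), np.int64(373)], [np.int64(152), np.int64(504)])
[[164 159 151 148 148 147 145 140 140 136 139 142 144 131 127]
 [181 178 152 137 175 182 183 179 180 176 152 132 175 182 184]
 [184 179 122 139 179 183 178 161 160 175 149 122 175 183 183]
 [188 184 133 146 180 161 116  98 102 135 118 117 181 187 187]
 [190 185 139 138 182 129  89  82  88  92 101 142 183 190 189]
 [190 184 119 144 181 113  80  83  89  80  76 144 186 190 190]
 [182 180 110 141 177 139  88  74  77  80  74 125 179 186 187]
 [179 172  97 133 176 170 118  94  95 123 108 120 178 181 181]
 [180 173 115 152 172 173 171 169 170 168 125 133 172 177 176]
 [187 183 163 183 188 188 189 189 188 185 162 160 180 183 184]]
```

Request:
{"fn": "send_rows", "kwargs": {
  "rows": [0, 0, -0.04, 0, 0, 0, -0.03, 0, 0, 0, -0.018, 0, 0, 0, 0, 0]
}}

```text
time: 18.55
tool_pos: [0.4758, -0.0286, 0.0963]
tool_rot: [0.26, -3.127, -0.002]
wrist_force: [-0.0, 0.0, 0.4]
gripper_width: 0.0341
grip_force: 0.0
```

Request:
{"fn": "send_rows", "kwargs": {
  "rows": [0, 0, 0, 0, 0, 0, 0, 0, 0, 0, 0, 0, 0, 0, 0.0003, -0.1, 0, 0, 0.0003, -0.1, 0, 0, 0.0003, -0.1, 0, 0, 0, 0, 0, 0, 0, 0],
  "claw": 1
}}

```text
time: 19.55
tool_pos: [0.4784, -0.0296, 0.1002]
tool_rot: [0.21, 3.133, -0.002]
wrist_force: [-2.0, -1.7, 6.5]
gripper_width: 0.013
grip_force: 42.8
```

Request:
{"fn": "send_rows", "kwargs": {
  "rows": [0, 0, 0, 0, 0, 0, 0, 0, 0, 0, 0, 0],
  "claw": 0.6
}}

```text
time: 19.92
tool_pos: [0.4775, -0.0288, 0.0987]
tool_rot: [-0.21, -3.134, -0.001]
wrist_force: [-0.1, -0.5, 0.2]
gripper_width: 0.0343
grip_force: 0.0
```

Request:
{"fn": "send_rows", "kwargs": {
  "rows": [0, 0, 0.02, 0, 0, 0, 0.04, 0, 0, 0, 0.03, 0, 0, 0, 0, 0, 0, 0, 0, 0, 0, 0, 0, 0, 0, 0, 0, 0],
  "claw": 1
}}

```text
time: 20.8
tool_pos: [0.4767, -0.0288, 0.1876]
tool_rot: [-0.21, -3.132, -0.001]
wrist_force: [-0.9, 0.4, 0.7]
gripper_width: -0.0002
grip_force: 0.0
```

```bash
python3 -c "
from meas import *
print(yaw(),status.sense()['tool_pos'],status.sense()['joint_pos'])
d=grab('top','pics/t7.png');d=grab('side','pics/s7.png')
print(meas('pics/t7.png'))
g=cv2.cvtColor(cv2.imread('pics/t7.png'),cv2.COLOR_BGR2GRAY)[242:252,266:281];print(g)"
```

```text
1.4365999063968664 [ 0.47671987 -0.02880237  0.18762099] [-1.95824408e-01  5.41910578e-02 -4.11254342e-01  1.10772439e+00
  2.14037935e-05 -6.16282109e-02]
(np.float64(329.04090512745984), [np.int64(288), np.int64(370)], [np.int64(151), np.int64(504)])
[[162 160 151 149 152 149 146 143 141 137 140 142 146 132 130]
 [180 177 133 134 172 179 181 181 182 178 149 137 174 177 183]
 [183 179 117 137 178 177 160 161 177 179 130 132 179 181 184]
 [187 185 124 139 154 116  97 104 142 173 112 125 181 186 187]
 [191 184 137 137 119  88  84  88 109 156 106 127 184 189 190]
 [191 186 137 141  96  80  83  88  98 155 126 132 185 190 191]
 [184 178 119 138 132  90  75  79  98 152 126 130 179 184 185]
 [177 173 112 150 166 120  90  95 135 169 124 138 176 180 181]
 [179 172 112 156 176 169 168 169 170 169 117 151 174 176 176]
 [187 183 161 181 188 187 188 188 187 187 165 183 187 184 184]]
```

The ball now sits within about 0.5 mm of the middle between the rings. Next I'll work out where the pressing block is.

```bash
python3 -c "
from h import *
print('block',pz('top',240+94/10-.45,230+46.2-.45,.101), pz('top',240+560/10-.45,230+48.1-.45,.101))
s=cv2.imread('pics/s7.png')"
```

```text
block [0.4124 0.1846 0.101 ] [0.4063 0.0643 0.101 ]
```

```bash
python3 -c "
from h import *
print('block',pz('top',240+94/10-.45,230+16.2-.45,.101), pz('top',240+560/10-.45,230+18.1-.45,.101))
"
```

```text
block [0.4902 0.1852 0.101 ] [0.4839 0.064  0.101 ]
```

Request:
{"fn": "send_rows", "kwargs": {
  "rows": [0.0025, 0.0426, 0, 0.0186, 0.0025, 0.0426, 0, 0.0186, 0.0025, 0.0426, 0, 0.0186, 0.0025, 0.0426, 0, 0.0186, 0.0025, 0.0426, 0, 0.0186, 0, 0, 0, 0, 0, 0, -0.03, 0, 0, 0, -0.025, 0, 0, 0, -0.008, 0, 0, 0, 0, 0, 0, 0, 0, 0, 0, 0, 0, 0]
}}

```text
time: 22.4
tool_pos: [0.491, 0.1841, 0.1269]
tool_rot: [0.065, 3.139, 0.001]
wrist_force: [-0.1, -0.7, 0.3]
gripper_width: -0.0005
grip_force: 0.0
```

```bash
python3 -c "
from h import *
s=status.sense();print(yaw(),s['tool_pos'],s['wrist_force'])
d=grab('side','pics/s8.png')
a=cv2.imread('pics/s8.png')[180:255,230:330];cv2.imwrite('pics/s8c.png',cv2.resize(a,(800,600),interpolation=cv2.INTER_CUBIC))
"
```

```text
1.5294256248470706 [0.49101933 0.18412858 0.12694459] [-0.13945672 -0.74984196  0.34436578]
```

View pics/s8c.png

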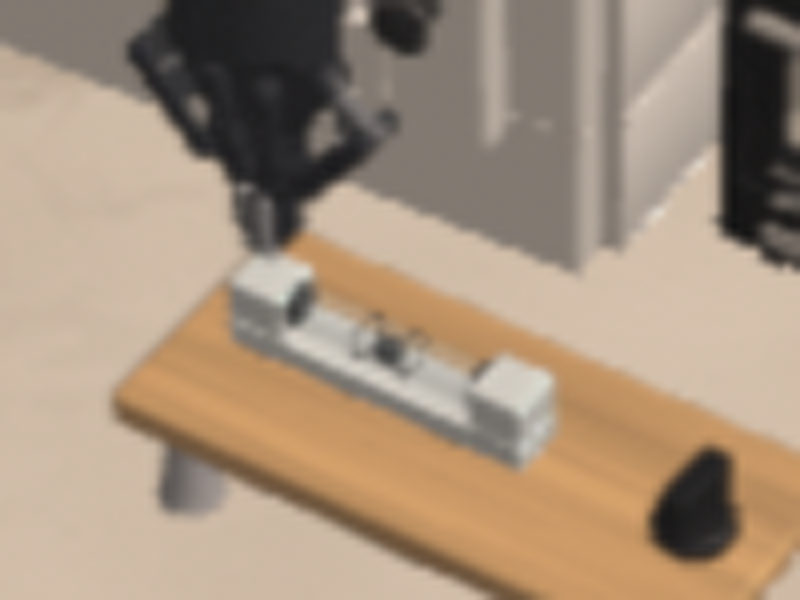

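The shut fingertips are just above the far end block: tips at about (268,250), block top centre at about (273,281). The ball is between the rings at (390,350). I'll shift slightly towards the block centre and lower onto it in small steps.

Request:
{"fn": "send_rows", "kwargs": {
  "rows": [-0.002, -0.003, -0.004, 0, 0, 0, -0.003, 0, 0, 0, -0.001, 0, 0, 0, -0.001, 0, 0, 0, 0, 0, 0, 0, 0, 0]
}}

```text
time: 23.2
tool_pos: [0.4882, 0.1811, 0.1169]
tool_rot: [0.065, 3.141, 0.0]
wrist_force: [0.9, -0.4, -0.4]
gripper_width: 0.0
grip_force: 0.0
```

Request:
{"fn": "send_rows", "kwargs": {
  "rows": [0, 0, -0.001, 0, 0, 0, -0.001, 0, 0, 0, 0, 0, 0, 0, 0, 0]
}}

```text
time: 23.7
tool_pos: [0.4881, 0.181, 0.1148]
tool_rot: [-0.065, -3.141, 0.0]
wrist_force: [-0.7, -0.3, -0.6]
gripper_width: 0.0001
grip_force: 0.0
```

Request:
{"fn": "send_rows", "kwargs": {
  "rows": [0, 0, -0.001, 0, 0, 0, -0.001, 0, 0, 0, 0, 0, 0, 0, 0, 0]
}}

```text
time: 24.2
tool_pos: [0.4881, 0.181, 0.1128]
tool_rot: [-0.065, -3.141, 0.0]
wrist_force: [-0.8, 0.5, 0.0]
gripper_width: -0.0001
grip_force: 0.0
```

Request:
{"fn": "send_rows", "kwargs": {
  "rows": [0, 0, -0.001, 0, 0, 0, 0, 0, 0, 0, 0, 0]
}}

```text
time: 24.58
tool_pos: [0.4882, 0.1811, 0.1121]
tool_rot: [0.065, 3.141, 0.0]
wrist_force: [-0.0, -0.2, 3.1]
gripper_width: 0.0001
grip_force: 1.4
```

Request:
{"fn": "send_rows", "kwargs": {
  "rows": [0, 0, -0.001, 0, 0, 0, 0, 0, 0, 0, 0, 0]
}}

```text
time: 24.95
tool_pos: [0.4883, 0.1811, 0.112]
tool_rot: [0.065, 3.14, 0.0]
wrist_force: [-3.9, -1.0, 9.4]
gripper_width: 0.0002
grip_force: 4.5
```

Request:
{"fn": "send_rows", "kwargs": {
  "rows": [0, 0, 0, 0, 0, 0, 0, 0, 0, 0, 0, 0, 0, 0, 0, 0, 0, 0, 0, 0, 0, 0, 0, 0, 0, 0, 0, 0, 0, 0, 0, 0]
}}

```text
time: 25.95
tool_pos: [0.4883, 0.1811, 0.112]
tool_rot: [0.065, 3.14, 0.0]
wrist_force: [-3.3, -0.4, 8.9]
gripper_width: 0.0
grip_force: 4.5
```

```bash
python3 -c "
from meas import *
F=[]
for i in range(4):
    d=grab(['side','top'][i%2],'pics/%s9.png'%['s','t'][i%2]);F.append(status.sense()['wrist_force'])
print(np.round(F,1),status.sense()['tool_pos'])
g=cv2.cvtColor(cv2.imread('pics/t9.png'),cv2.COLOR_BGR2GRAY)[242:252,266:281];print(g)
a=cv2.imread('pics/s9.png')[195:245,245:325];b=cv2.imread('pics/t9.png')[225:265,230:310]
r=lambda a:cv2.resize(a,None,fx=6.6,fy=6.6,interpolation=cv2.INTER_CUBIC)
cv2.imwrite('pics/s9c.png',np.vstack([r(a),r(b)]))"
```

```text
[[-3.  -0.3  8.7]
 [-3.3  0.3  8.4]
 [-2.9 -1.6  8.8]
 [-3.1 -0.8  8.8]] [0.48827673 0.18106046 0.11205358]
[[134 133 106 110 149 151 147 144 142 141 143 142 145 135 130]
 [137 142 107 116 173 181 182 181 183 180 151 139 177 180 180]
 [132 144 107 124 177 179 163 157 180 182 132 136 180 182 183]
 [ 79 100  75 129 157 114  99 106 145 177 115 127 183 188 188]
 [ 54  76  66 118 114  88  87  93 107 159 114 130 185 190 189]
 [ 51  76  65 114  92  78  86  90 101 159 128 134 188 191 192]
 [ 83  93  70 123 131  88  77  81 100 157 126 128 183 187 187]
 [171 167 109 152 168 120  92  97 133 168 127 140 178 180 183]
 [181 174 109 156 176 172 170 170 173 172 119 152 176 178 178]
 [187 185 163 185 188 190 189 189 190 188 165 184 189 185 187]]
```

View pics/s9c.png

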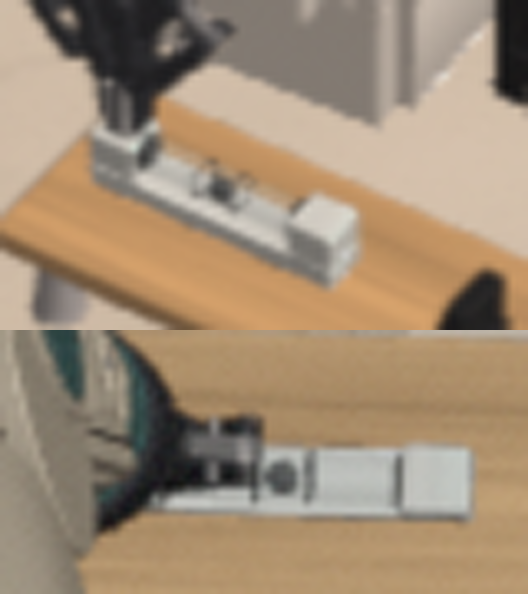

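The fingertips rest squarely on the far end block, and the ball is centred between the rings at (222,187) in the side part and (283,478) in the top part. The force is 8.7 N, so a small push more is needed.

Request:
{"fn": "send_rows", "kwargs": {
  "rows": [0, 0, -0.0002, 0, 0, 0, 0, 0, 0, 0, 0, 0, 0, 0, 0, 0, 0, 0, 0, 0]
}}

```text
time: 26.78
tool_pos: [0.4883, 0.1811, 0.112]
tool_rot: [0.065, 3.14, 0.0]
wrist_force: [-2.9, -0.0, 10.3]
gripper_width: -0.0
grip_force: 5.1
```

```bash
python3 -c "
from workcell import finish_job,status
print(status.sense()['wrist_force']);print(finish_job())"
```

```text
[-2.89112133 -0.04517207 10.34261222]
the job is handed in; nothing more can be done
None
```

The job is handed in at about 27 s: the level stands upright along the board, the ball rests within about 1 mm of the middle between the rings, and the shut fingertips are still pressing on its far end block with about 10.3 N.

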